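# Strike the copper medal blank with the red hand die

## Task

At the medal engraver's bench, take the hand die with the red grip and press it, upright, inside the scribed circle on the copper blank until the sprung blank has sunk about 5 mm, and hold it there for about a second. Do not hammer or force the blank, lift the die straight off without dragging it out of the circle, and stand it upright on the round cork pad.

Things in the scene. Friction and masses are not known exactly. Their poses are not given: they have to be found in the camera images.
- die_center (a point): Centre (half-way up) of the loose red hand die, a round punch standing on its flat marking face: 100 mm tall, about 0.25 kg. Steel foot 26 mm across, its face 50 mm below this point; red grip 24 mm across, from 30 to 96 mm above the face, thin brass ring near the top. z: its axis, up. Blue and black dies of the same shape stand near (90 mm or more between centres), not for this job.
- blank_top (a point): Centre of the flat top of the copper blank, a 70 mm copper disc with a dark scribed circle 50 mm across about its centre, in a fixed round steel block 110 mm across and 45 mm tall. Its top is 57 mm above the bench, 12 mm above the block; z is up. A like block nearby holds a finished silver-grey medal, not for this job.
- blank (a joint): How far the copper blank has sunk straight down in its sprung seat: 0 at rest (up), 0.008 m at the stop. The spring takes about 1.5 N per mm, so 5 mm down takes about 9 N; it comes back up by itself.
- pad_top (a point): Centre of the top face of the fixed round cork pad, a plain tan disc 100 mm in diameter whose top is 8 mm above the bench; z is up.
Things that resemble listed ones, but are neither listed nor needed, are in the scene too. Of the things that look like the part that bears die_center, the largest one is meant.

How it is judged:
By the outcome, as a careful person would: the job done as asked, in the order asked, and still so for the second after the job is handed in, with the robot touching nothing.
It also fails if it takes over 45 s, if anything falls off the work surface, if the arm or the gripper's body presses on something with over 40 N, if the wrist force passes 120 N, or if a joint passes its speed limit or range.

## Robot

A 7-joint arm with a two-finger parallel gripper is mounted at the origin on the work surface. World frame = base frame: x ahead of the robot, y to its left, z up, the work surface at z = 0. Lengths are in m, angles in rad, forces in N, time in s.
With the tool pointing down it reaches from about 0.425 to 0.925 m from the base axis. Payload 6.8 kg.
Tool frame: the origin (TCP) lies at the very end of the fingers, on their centre line; the grasp point (between the pads) lies 19 mm behind it; z points along the fingers, y is the line along which they close (so a half turn about z gives the same grasp; the last joint's range is limited). The gripper opens to 85 mm and grips with 20 to 120 N. Pads are 22 mm wide; open, the fingers measure 114 mm over their backs; the gripper's body (76 mm by 85 mm) begins 54 mm behind the grasp point. The pads swing forward as they close: fully open they stand 13 mm farther back than shut.
Start: joints at [0.993, 0.477, 0.022, 1.555, -0.011, 1.109, -0.083], TCP at [0.306, -0.602, 0.231] pointing down, gripper open.
Joint ranges: [-2.96, 2.96], [-0.34, 2.1], [-1.41, 1.46], [0.24, 2.44], [-1.37, 4.51], [0.17, 1.92], [-2.96, 2.96]. Speed limits (rad/s): [2.39, 2.39, 3.14, 3.14, 3.14, 3.14, 3.14].

## Interface

Orientations are given as a 3x3 rotation matrix whose columns are the frame's x, y, z axes.
In Python, from bench import arm, cams, job_done gives the robot as it stands.
- The arm moves only by the tool servo_tool, never from a script. Its argument "steps" is a list of rows, each a list of 4 numbers: the shift along the tool's x, y, z in cm, then the turn about the tool's z in rad. A call has 1 to 5 rows; each row shifts and turns the commanded pose from where the row before left it, along the tool's axes as they then stand; what a row does not reach is not made up. A row lasts 1/12 s, in which the tool goes at most 41.7 mm and 7.16 degrees, less where a joint would pass 70% of its speed; a pose out of reach is approached as far as the arm can. A call is refused whole if a number of a shift passes 4.17 or a number of a turn 0.125, either way. A call with a gripper value outside its range is refused whole. "grip" is the finger opening in cm, from 0 to 8.54, set as the call begins (left out, the last holds). The fingers move at their own pace and stop on an object; the grip force is fixed at half the most. Time passes only in rows, so rows that do not move let the fingers close. It gives the time, the measured TCP pose, the force, the opening and the grip force at its end, in the units of the state.
- arm.observe(): the state, without advancing time (a new reading comes with each control period).
- cams.get_image(name): name is "scene" or "side" or "wrist"; returns a dict with "color" (480x640x3 uint8, red, green, blue), "z_map" (480x640 float32, m along the optical axis (not along the pixel's ray), 0 where there is no reading), "mtx" (3x3 intrinsics, pixels), "extrinsics" (4x4, takes a point from camera to world coordinates). Camera axes: x right, y down, z forward; pixel columns grow to the right and rows downward; lengths in m; the calibration is good to about 2 mm. A picture is of the moment at which its call begins.
- job_done(): hands the job in; it is judged then, once.
The state is a dict: "clock": time; "joint_pos": joint angles; "joint_velocities": joint speeds; "tau": joint torques, N m; "tool_pos": TCP position; "tool_rot": TCP orientation; "force": force on the tool from outside, world axes, zero at the start; "moment": the same for the moment, N m; "gripper_width": finger opening in m; "grip_force": force on a finger pad.
Only numpy, scipy, OpenCV 4.12 (cv2) and the standard library are available. Lean on these libraries where they do the work, as an engineer would, in place of code of your own. Each camera call takes 0.05 s, during which the arm holds its last target. There are 200 camera calls.

## Working session

There is one attempt and no reset: what is moved stays moved. The work goes in short steps, Python scripts to look and compute and a tool call to move; the robot and the scene stay as the last step left them, time stands still between calls to the robot, and variables do not carry over. Pictures are saved under pics/ and viewed, at most 10 in all, crops included, and the job is handed in when it is done.

Besides the shell and the picture viewer there is one more tool, called after "Emit:" in YAML: its name, and indented under it one key for each argument. servo_tool: Moves the arm, as the interface text tells. Its arguments: {"type":"object","properties":{"steps":{"type":"array"},"grip":{"type":"number"}},"required":["steps"]}

```bash
mkdir -p pics; cat > h.py <<'E'
import numpy as np, cv2
from bench import arm, cams, job_done
def grab(n):
    d=cams.get_image(n); np.savez(f'pics/{n}.npz',**d); cv2.imwrite(f'pics/{n}_{int(arm.observe()["clock"]*100)}.png',d['color'][:,:,::-1]); return d
def pts(d):
    z=d['z_map'];K=np.array(d['mtx']);v,u=np.mgrid[:480,:640]
    P=np.stack([(u-K[0,2])/K[0,0]*z,(v-K[1,2])/K[1,1]*z,z],-1);T=np.array(d['extrinsics'])
    return P@T[:3,:3].T+T[:3,3]
E
python3 - <<'E'
from h import *
s=arm.observe();print(s['clock'],s['tool_pos'],s['tool_rot'],s['gripper_width'],s['force'])
for n in('scene','side'):
    d=grab(n);print(n,d['extrinsics'])
E
ls pics
```

```text
0.0 [ 0.3052811  -0.60133637  0.23030359] [[ 8.91637224e-01  4.52749513e-01 -9.69089557e-04]
 [ 4.52750526e-01 -8.91635837e-01  1.57977594e-03]
 [-1.48832190e-04 -1.84734284e-03 -9.99998283e-01]] 0.08562118148864291 [-0.52481028 -0.18968737  0.36131623]
scene [[-0.84489485  0.34622035 -0.40777955  1.07492093]
 [ 0.53483535  0.5612567  -0.63161861  0.82064156]
 [ 0.01018979 -0.75174623 -0.65937377  0.89163201]
 [ 0.          0.          0.          1.        ]]
side [[-0.99459809 -0.07395734  0.07283505  0.4602263 ]
 [-0.10215106  0.57277173 -0.8133251   0.84542869]
 [ 0.0184335  -0.81637177 -0.57723249  0.65995101]
 [ 0.          0.          0.          1.        ]]
scene.npz
scene_5.png
side.npz
side_10.png
```

View pics/scene_5.png

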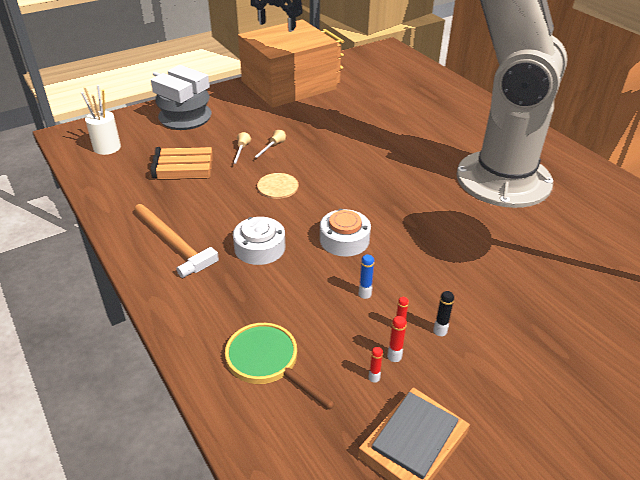

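View pics/side_10.png

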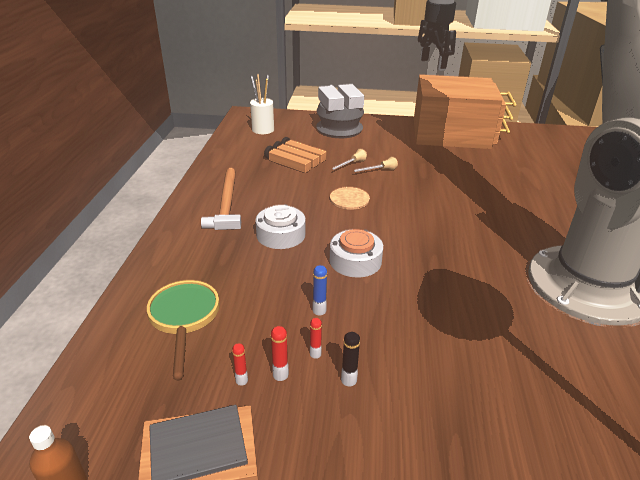

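Three red dies: scene (402,310), (397,338), (376,365), which in side are (316,338), (280,352), (240,365). The middle one, at scene (397,338) and side (280,352), looks largest; the other two look like smaller copies. The copper blank is at scene (345,222) and the cork pad at scene (278,185). Next I measure these and make an enlarged crop.

```bash
python3 - <<'E'
from h import *
for n in('scene','side'):
    d=np.load(f'pics/{n}.npz');P=pts(d);hsv=cv2.cvtColor(d['color'],cv2.COLOR_RGB2HSV);H,S,V=[hsv[...,i].astype(int) for i in range(3)]
    ok=(d['z_map']>0)&(P[...,0]>.2)
    def blobs(name,m,mn=60):
        k,l,st,c=cv2.connectedComponentsWithStats((m&ok).astype(np.uint8))
        for i in range(1,k):
            if st[i,4]<mn: continue
            q=P[l==i]; lo,hi=np.percentile(q,[1,99],axis=0)
            print(n,name,c[i].round(),st[i,4],'lo',lo.round(3),'hi',hi.round(3))
    z=P[...,2]
    blobs('red',((H<5)|(H>175))&(S>190)&(V>110)&(z>.015))
    blobs('objs',(z>.012)&(z<.13)&(P[...,1]>-.5)&(P[...,0]<.9),80)
    blobs('coppertop',(abs(z-.057)<.006)&(H<15)&(S>90))
    blobs('pad',(abs(z-.008)<.004)&(H>13)&(H<25)&(V>150),200)
d=np.load('pics/side.npz')['color'][300:400,210:380,::-1]
cv2.imwrite('pics/crop.png',cv2.resize(d,None,fx=4,fy=4,interpolation=cv2.INTER_CUBIC))
E
```

```text
scene red [400. 317.] 168 lo [0.519 0.248 0.035] hi [0.587 0.312 0.102]
scene red [397. 339.] 248 lo [0.567 0.298 0.031] hi [0.588 0.313 0.085]
scene red [375. 365.] 135 lo [0.631 0.317 0.024] hi [0.645 0.329 0.065]
scene objs [274. 140.] 200 lo [ 0.385 -0.452  0.013] hi [ 0.494 -0.386  0.038]
scene objs [242. 142.] 189 lo [ 0.469 -0.49   0.012] hi [ 0.551 -0.395  0.038]
scene objs [182. 163.] 1484 lo [ 0.588 -0.499  0.013] hi [ 0.749 -0.388  0.039]
scene objs [177. 242.] 1321 lo [ 0.742 -0.342  0.013] hi [ 0.83  -0.087  0.029]
scene objs [344. 230.] 1789 lo [ 0.423 -0.065  0.013] hi [0.527 0.038 0.06 ]
scene objs [258. 238.] 1869 lo [ 0.595 -0.139  0.013] hi [ 0.698 -0.036  0.061]
scene objs [366. 274.] 467 lo [0.521 0.135 0.013] hi [0.543 0.157 0.102]
scene objs [444. 311.] 531 lo [0.458 0.288 0.013] hi [0.478 0.311 0.102]
scene objs [398. 329.] 743 lo [0.52  0.244 0.014] hi [0.588 0.313 0.102]
scene objs [276. 364.] 1286 lo [0.718 0.107 0.012] hi [0.843 0.332 0.02 ]
scene objs [375. 362.] 314 lo [0.629 0.313 0.013] hi [0.646 0.329 0.079]
scene objs [413. 438.] 6151 lo [0.582 0.399
[... 1538 characters left out ...]
]
side objs [ 53. 457.] 2167 lo [0.795 0.502 0.024] hi [0.836 0.543 0.121]
side coppertop [67. 40.] 467 lo [ 1.79  -2.227  0.051] hi [ 1.809 -0.886  0.063]
side coppertop [438. 127.] 164 lo [ 0.202 -0.636  0.051] hi [ 0.32  -0.613  0.063]
side coppertop [357. 240.] 566 lo [ 0.439 -0.049  0.051] hi [0.504 0.018 0.059]
side coppertop [315. 332.] 61 lo [0.516 0.248 0.051] hi [0.534 0.26  0.062]
side coppertop [279. 354.] 78 lo [0.565 0.303 0.051] hi [0.586 0.314 0.063]
side coppertop [239. 359.] 61 lo [0.626 0.321 0.051] hi [0.643 0.33  0.063]
side coppertop [ 69. 470.] 165 lo [0.795 0.504 0.051] hi [0.807 0.539 0.063]
side pad [349. 197.] 608 lo [ 0.454 -0.312  0.004] hi [ 0.546 -0.219  0.01 ]
```

View pics/crop.png

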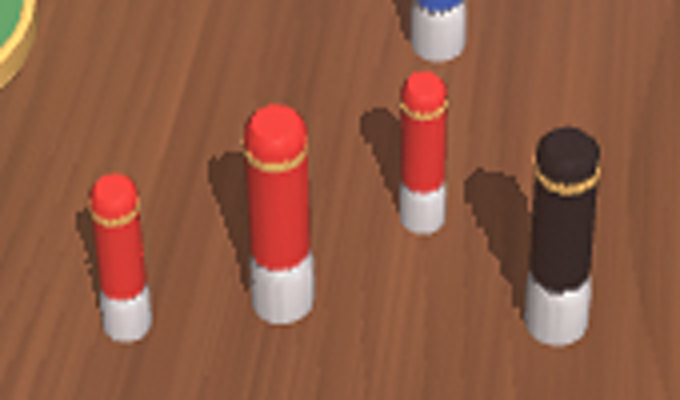

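The crop confirms it: the middle red die is 100 mm tall with a 26 mm foot, at about (0.5755, 0.301). The other two red dies are 78 mm tall, so they are decoys. Copper blank is at (0.472, -0.015) and the pad at (0.501, -0.266). The present finger direction (-63°) already clears both small dies, so I start the transit without turning.

Emit:
servo_tool:
  steps:
    - [1.4, -1.5, 0, 0]
    - [2.7, -2.85, 0, 0]
    - [2.7, -2.85, 0, 0]
    - [2.7, -2.85, 0, 0]
    - [2.7, -2.85, 0, 0]
  grip: 8.54

```text
clock: 0.52
tool_pos: [0.3559, -0.4297, 0.2308]
tool_rot: [[0.892, 0.452, -0.001], [0.452, -0.892, 0.001], [-0.0, -0.001, -1.0]]
force: [0.9, 0.8, -0.7]
gripper_width: 0.0853
grip_force: 0.0
```

Emit:
servo_tool:
  steps:
    - [2.7, -2.85, 0, 0]
    - [2.7, -2.85, 0, 0]
    - [2.7, -2.85, 0, 0]
    - [2.7, -2.85, 0, 0]
    - [2.7, -2.85, 0, 0]

```text
clock: 0.93
tool_pos: [0.4117, -0.2415, 0.2311]
tool_rot: [[0.892, 0.453, -0.0], [0.453, -0.892, -0.0], [-0.0, -0.0, -1.0]]
force: [1.4, 0.0, 0.1]
gripper_width: 0.0856
grip_force: 0.0
```

Emit:
servo_tool:
  steps:
    - [2.7, -2.85, 0, 0]
    - [2.7, -2.85, 0, 0]
    - [2.7, -2.85, 0, 0]
    - [2.7, -2.85, 0, 0]
    - [2.7, -2.85, 0, 0]

```text
clock: 1.35
tool_pos: [0.4676, -0.0535, 0.2313]
tool_rot: [[0.892, 0.453, -0.0], [0.453, -0.892, -0.0], [-0.0, 0.0, -1.0]]
force: [1.4, -0.3, -0.7]
gripper_width: 0.0855
grip_force: 0.0
```

Emit:
servo_tool:
  steps:
    - [2.7, -2.85, 0, 0]
    - [2.7, -2.85, 0, 0]
    - [2.7, -2.85, 0, 0]
    - [2.7, -2.85, 0, 0]
    - [2.7, -2.85, 0, 0]

```text
clock: 1.77
tool_pos: [0.5235, 0.1346, 0.2311]
tool_rot: [[0.892, 0.452, -0.0], [0.452, -0.892, -0.0], [-0.001, 0.0, -1.0]]
force: [1.2, -0.0, 0.1]
gripper_width: 0.085
grip_force: 0.0
```

Emit:
servo_tool:
  steps:
    - [2.7, -2.85, 0, 0]
    - [2.7, -2.85, 0, 0]
    - [2.7, -2.85, 0, 0]
    - [2.7, -2.85, 0, 0]
    - [1.4, -1.1, 0, 0]

```text
clock: 2.18
tool_pos: [0.5747, 0.3058, 0.2308]
tool_rot: [[0.889, 0.457, -0.001], [0.457, -0.889, 0.003], [0.0, -0.003, -1.0]]
force: [-0.2, 0.9, 0.3]
gripper_width: 0.0855
grip_force: 0.0
```

Emit:
servo_tool:
  steps:
    - [0, 0, 1.5, 0]
    - [0, 0, 1.5, 0]
    - [0, 0, 1.5, 0]
    - [0, 0, 1, 0]
    - [0, 0, 0, 0]

```text
clock: 2.6
tool_pos: [0.5744, 0.2985, 0.1734]
tool_rot: [[0.892, 0.453, -0.004], [0.453, -0.892, -0.003], [-0.005, 0.0, -1.0]]
force: [-0.1, -0.8, -1.0]
gripper_width: 0.0853
grip_force: 0.0
```

```bash
python3 - <<'E'
from h import *
d=grab('wrist');P=pts(d);z=P[...,2]
hsv=cv2.cvtColor(d['color'],cv2.COLOR_RGB2HSV);H,S=hsv[...,0],hsv[...,1]
m=((H<5)|(H>175))&(S>170)&(z>.09)&(z<.11)
q=P[m];print(m.sum(),q.min(0),q.max(0),q.mean(0)); print(arm.observe()['tool_pos'])
E
ls pics
```

```text
146 [0.57119381 0.2895083  0.09382424] [0.58751273 0.30912329 0.10019223] [0.58425854 0.2987772  0.09741927]
[0.57507756 0.29891242 0.17498528]
crop.png
scene.npz
scene_5.png
side.npz
side_10.png
wrist.npz
wrist_265.png
```

View pics/wrist_265.png

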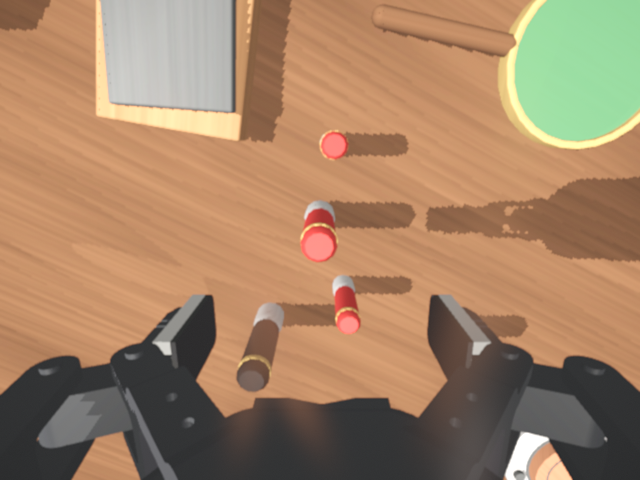

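```bash
python3 - <<'E'
from h import *
d=np.load('pics/wrist.npz');P=pts(d);z=P[...,2]
for a,b in((.008,.03),(.03,.06),(.06,.09),(.09,.101)):
    m=(z>a)&(z<b)&(np.hypot(P[...,0]-.576,P[...,1]-.3)<.025)
    q=P[m];print(a,m.sum(),q[:,:2].min(0).round(4),q[:,:2].max(0).round(4))
    A=np.c_[2*q[:,:2],np.ones(len(q))];s=np.linalg.lstsq(A,(q[:,:2]**2).sum(1),rcond=None)[0];print(s[:2],np.sqrt(max(0,s[2]+s[0]**2+s[1]**2)))
E
```

```text
0.008 187 [0.5709 0.2879] [0.5889 0.3126]
[0.57592785 0.29989605] 0.012064748354372353
0.03 201 [0.5721 0.2921] [0.5877 0.3116]
[0.57571086 0.29982147] 0.011726862306950064
0.06 279 [0.5723 0.2896] [0.588  0.3121]
[0.57574295 0.29985765] 0.011795600025415114
0.09 1051 [0.564  0.2883] [0.5882 0.312 ]
[0.57676545 0.30033867] 0.008544674704888346
```

The wrist picture shows the large red die at (319,235), with the small ones at (334,145) and (347,322), both clear of the finger line. The die axis is at (0.576, 0.300), so I lower to TCP z ≈ 0.05 and close.

Emit:
servo_tool:
  steps:
    - [0.13, 0, 2, 0]
    - [0, 0, 2.5, 0]
    - [0, 0, 2.5, 0]
    - [0, 0, 2.5, 0]
    - [0, 0, 1.5, 0]

```text
clock: 3.07
tool_pos: [0.5766, 0.2996, 0.0649]
tool_rot: [[0.892, 0.452, -0.001], [0.452, -0.892, -0.001], [-0.001, 0.0, -1.0]]
force: [-0.2, -0.4, -1.4]
gripper_width: 0.0856
grip_force: 0.0
```

Emit:
servo_tool:
  steps:
    - [0, 0, 1, 0]
    - [0, 0, 0.5, 0]
    - [0, 0, 0, 0]
    - [0, 0, 0, 0]

```text
clock: 3.4
tool_pos: [0.5777, 0.3007, 0.0524]
tool_rot: [[0.892, 0.453, 0.001], [0.453, -0.892, 0.001], [0.002, -0.0, -1.0]]
force: [0.3, 0.1, 0.7]
gripper_width: 0.0853
grip_force: 0.0
```

Emit:
servo_tool:
  steps:
    - [0, 0, 0, 0]
    - [0, 0, 0, 0]
    - [0, 0, 0, 0]
    - [0, 0, 0, 0]
    - [0, 0, 0, 0]
  grip: 1.5

```text
clock: 3.82
tool_pos: [0.5771, 0.3003, 0.0517]
tool_rot: [[0.892, 0.453, 0.0], [0.453, -0.892, 0.0], [0.001, -0.0, -1.0]]
force: [-1.9, 4.7, 1.6]
gripper_width: 0.0254
grip_force: 1.6
```

Emit:
servo_tool:
  steps:
    - [0, 0, 0, 0]
    - [0, 0, 0, 0]
    - [0, 0, 0, 0]
    - [0, 0, 0, 0]
    - [0, 0, 0, 0]

```text
clock: 4.23
tool_pos: [0.5771, 0.3005, 0.0517]
tool_rot: [[0.892, 0.453, 0.001], [0.453, -0.892, 0.0], [0.001, -0.0, -1.0]]
force: [-1.6, 0.1, 5.1]
gripper_width: 0.0229
grip_force: 58.4
```

Gripped (22.9 mm, 58 N). Lift straight up, then carry to above the blank with the die face well over the blue die.

Emit:
servo_tool:
  steps:
    - [0, 0, -0.7, 0]
    - [0, 0, -2, 0]
    - [0, 0, -3, 0]
    - [0, 0, -3, 0]
    - [0, 0, -3, 0]

```text
clock: 4.65
tool_pos: [0.5761, 0.2993, 0.1686]
tool_rot: [[0.892, 0.453, -0.002], [0.453, -0.892, -0.001], [-0.003, 0.0, -1.0]]
force: [0.3, 0.7, -3.3]
gripper_width: 0.0226
grip_force: 58.8
```

Emit:
servo_tool:
  steps:
    - [0, 0, -2.5, 0]
    - [0, 0, -1, 0]
    - [-1.2, 1.2, 0, 0]
    - [-2.4, 2.4, 0, 0]
    - [-2.8, 2.8, 0, 0]

```text
clock: 5.07
tool_pos: [0.5476, 0.2151, 0.2021]
tool_rot: [[0.89, 0.456, -0.001], [0.456, -0.89, 0.001], [-0.001, -0.001, -1.0]]
force: [0.4, -1.5, -2.8]
gripper_width: 0.0227
grip_force: 59.0
```

Emit:
servo_tool:
  steps:
    - [-2.8, 2.8, 0, 0]
    - [-2.8, 2.8, 0, 0]
    - [-2.8, 2.8, 0, 0]
    - [-2.8, 2.8, 0, 0]
    - [-2.8, 2.8, 0, 0]

```text
clock: 5.48
tool_pos: [0.4854, 0.0238, 0.2021]
tool_rot: [[0.892, 0.453, -0.002], [0.453, -0.892, -0.0], [-0.002, -0.001, -1.0]]
force: [0.6, -1.1, -2.6]
gripper_width: 0.0227
grip_force: 59.0
```

Emit:
servo_tool:
  steps:
    - [-2.2, 1.9, 0, 0]
    - [-1, 1.0, 0, 0]
    - [0, 0, 0, 0]
    - [0, 0, 0, 0]

```text
clock: 5.82
tool_pos: [0.4711, -0.0153, 0.2025]
tool_rot: [[0.893, 0.451, -0.002], [0.451, -0.893, -0.0], [-0.001, -0.001, -1.0]]
force: [0.2, 1.1, -2.4]
gripper_width: 0.0226
grip_force: 59.0
```

```bash
cat > m.py <<'E'
from h import *
s=arm.observe();t=s['tool_pos'];print(t,s['force'],s['gripper_width'])
for n in('scene','side'):
    d=grab(n);P=pts(d);z=P[...,2];hsv=cv2.cvtColor(d['color'],cv2.COLOR_RGB2HSV);H,S,V=[hsv[...,i].astype(int) for i in range(3)]
    near=np.hypot(P[...,0]-t[0],P[...,1]-t[1])<.02
    b=t[2]-.0517
    for a,c in((.003,.012),(.012,.027),(.032,.048)):
        q=P[near&(z>b+a)&(z<b+c)]
        if len(q)>8: print(n,'die',a,len(q),q[:,0].min().round(4),q[:,0].max().round(4),q[:,1].max().round(4),'mid x',((q[:,0].min()+q[:,0].max())/2).round(4))
    q=P[near&(z>b-.02)&(z<b+.03)];print('zmin',q[:,2].min() if len(q) else None)
    m=(abs(z-.057)<.008)&(H<15)&(S>90)&(np.hypot(P[...,0]-.472,P[...,1]+.015)<.045)
    if m.sum()>30:
        c=cv2.findContours(m.astype(np.uint8),cv2.RETR_EXTERNAL,cv2.CHAIN_APPROX_NONE)[0];c=max(c,key=cv2.contourArea)
        # rays to plane z=.057
        K=d['mtx'];T=d['extrinsics'];uv=c[:,0,:].astype(float)
        r=np.c_[(uv-[K[0,2],K[1,2]])/[K[0,0],K[1,1]],np.ones(len(uv))]@T[:3,:3].T
        w=T[:3,3]+r*((.057-T[2,3])/r[:,2])[:,None]
        (cx,cy),rad=cv2.minEnclosingCircle(w[:,:2].astype(np.float32));print(n,'blank',m.sum(),cx,cy,rad,w[:,:2].min(0),w[:,:2].max(0))
E
python3 m.py; ls pics
python3 - <<'E'
import cv2,glob
a=sorted(glob.glob('pics/s[ci]*_[6-9]*.png'))
import numpy as np
o=[]
for n,(y,x) in(('scene',(100,270)),('side',(110,280))):
    f=[p for p in a if '/'+n in p][-1];o.append(cv2.resize(cv2.imread(f)[y:y+190,x:x+130],None,fx=3,fy=3,interpolation=cv2.INTER_CUBIC))
cv2.imwrite('pics/c2.png',np.hstack(o))
E
```

```text
[ 0.47106737 -0.01529101  0.2024678 ] [ 0.21218764  1.0514425  -2.37627509] 0.022636108034699495
scene die 0.003 47 0.4645 0.4848 0.0011 mid x 0.4747
scene die 0.012 87 0.4602 0.484 -0.0006 mid x 0.4721
scene die 0.032 78 0.4639 0.4832 -0.0017 mid x 0.4736
zmin 0.1497885707957276
scene blank 201 0.47659310698509216 -0.008419212885200977 0.03511402755975723 [ 0.45003469 -0.03517696] [0.51031524 0.0255991 ]
side die 0.003 48 0.4586 0.4821 0.0013 mid x 0.4704
side die 0.012 106 0.4579 0.4828 0.0015 mid x 0.4703
side die 0.032 93 0.459 0.4823 -0.0 mid x 0.4707
zmin 0.14973690856086008
side blank 596 0.4712998867034912 -0.010848303325474262 0.03940321505069733 [ 0.43778791 -0.0496889 ] [0.50571475 0.02798188]
crop.png
scene.npz
scene_5.png
scene_586.png
side.npz
side_10.png
side_591.png
wrist.npz
wrist_265.pngTraceback (most recent call last):
  File "<stdin>", line 6, in <module>
IndexError: list index out of range
```

Die face height (0.150) and axis (~0.471, -0.014) match the blank centre (~0.472, -0.014) to within 3 mm, with 12 mm allowed. I lower to just above the blank.

Emit:
servo_tool:
  steps:
    - [0, 0, 1.5, 0]
    - [0, 0, 2.5, 0]
    - [0, 0, 2, 0]
    - [0, 0, 1.2, 0]
    - [0, 0, 0.6, 0]

```text
clock: 6.33
tool_pos: [0.4711, -0.0129, 0.1233]
tool_rot: [[0.89, 0.455, -0.003], [0.455, -0.89, 0.001], [-0.002, -0.002, -1.0]]
force: [-0.6, 0.2, -2.6]
gripper_width: 0.0229
grip_force: 59.0
```

Emit:
servo_tool:
  steps:
    - [0, 0, 0.3, 0]
    - [0, 0, 0.2, 0]
    - [0, 0, 0.2, 0]
    - [0, 0, 0, 0]
    - [0, 0, 0, 0]

```text
clock: 6.75
tool_pos: [0.4724, -0.0143, 0.1189]
tool_rot: [[0.892, 0.453, 0.001], [0.453, -0.892, -0.0], [0.001, 0.001, -1.0]]
force: [-0.6, 0.9, -3.6]
gripper_width: 0.0226
grip_force: 59.0
```

```bash
python3 m.py | head -1; python3 - <<'E'
import cv2,glob,numpy as np
o=[]
for n,(y,x) in(('scene',(130,280)),('side',(150,290))):
    f=sorted([p for p in glob.glob(f'pics/{n}_*.png')],key=lambda p:int(p.split('_')[-1][:-4]))[-1];o.append(cv2.resize(cv2.imread(f)[y:y+140,x:x+130],None,fx=3,fy=3,interpolation=cv2.INTER_CUBIC))
cv2.imwrite('pics/c2.png',np.hstack(o))
E
```

```text
[ 0.4724449  -0.01434317  0.11885401] [-0.57298198  0.91924369 -3.58432537] 0.02261753755956624
```

View pics/c2.png

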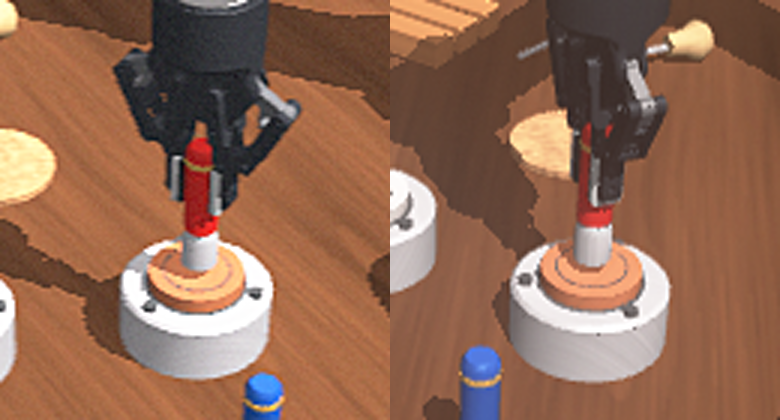

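The die hovers about 10 mm above the blank, upright. In both views it lies over the middle of the scribed circle (left crop at (200,262), right at (593,258)). Now a gentle press.

Emit:
servo_tool:
  steps:
    - [0, 0, 0.25, 0]
    - [0, 0, 0.25, 0]
    - [0, 0, 0.2, 0]
    - [0, 0, 0.15, 0]
    - [0, 0, 0.1, 0]

```text
clock: 7.27
tool_pos: [0.4718, -0.0145, 0.1085]
tool_rot: [[0.892, 0.453, -0.0], [0.453, -0.892, -0.0], [-0.0, -0.0, -1.0]]
force: [-0.7, -0.1, -2.5]
gripper_width: 0.0229
grip_force: 59.0
```

Emit:
servo_tool:
  steps:
    - [0, 0, 0.1, 0]
    - [0, 0, 0.1, 0]
    - [0, 0, 0.1, 0]
    - [0, 0, 0, 0]
    - [0, 0, 0, 0]

```text
clock: 7.68
tool_pos: [0.4719, -0.0144, 0.1059]
tool_rot: [[0.892, 0.453, -0.0], [0.453, -0.892, -0.0], [-0.0, 0.0, -1.0]]
force: [-1.2, 0.3, 1.7]
gripper_width: 0.0229
grip_force: 59.1
```

Emit:
servo_tool:
  steps:
    - [0, 0, 0.08, 0]
    - [0, 0, 0.08, 0]
    - [0, 0, 0.08, 0]
    - [0, 0, 0, 0]
    - [0, 0, 0, 0]

```text
clock: 8.1
tool_pos: [0.472, -0.0144, 0.1036]
tool_rot: [[0.892, 0.453, 0.0], [0.453, -0.892, -0.0], [0.0, 0.0, -1.0]]
force: [-2.6, 0.2, 6.1]
gripper_width: 0.0225
grip_force: 59.5
```

```bash
python3 - <<'E'
from h import *
d=grab('side');o=np.load('pics/side.npz') 
f=[]
for n in('side','scene'):
    if n=='scene': d=grab(n)
    P=pts(d);r=np.hypot(P[...,0]-.472,P[...,1]+.014);z=P[...,2]
    b=z[(r<.052)&(r>.042)&(z>.035)];c=z[(r<.032)&(r>.018)&(z>.045)&(z<.065)&(P[...,1]>0)]
    print(n,'block',np.median(b),'blank',np.median(c),len(c))
s=arm.observe();print(s['tool_pos'],s['force'])
E
```

```text
side block 0.43208883527078157 blank 0.05055655205598564 132
scene block 0.4294921723922448 blank 0.051668231876075166 115
[ 0.47201357 -0.0143803   0.10356683] [-2.87552903 -0.17240984  4.78297636]
```

Net force is about 8.5 N and the blank top is near 0.052, so it has sunk about 5 mm. I hold, then lift straight off.

Emit:
servo_tool:
  steps:
    - [0, 0, 0, 0]
    - [0, 0, 0, 0]
    - [0, 0, 0, 0]
    - [0, 0, 0, 0]
    - [0, 0, 0, 0]

```text
clock: 8.62
tool_pos: [0.472, -0.0144, 0.1036]
tool_rot: [[0.892, 0.453, 0.0], [0.453, -0.892, -0.0], [0.0, 0.0, -1.0]]
force: [-2.8, 0.6, 5.8]
gripper_width: 0.0225
grip_force: 59.5
```

Emit:
servo_tool:
  steps:
    - [0, 0, 0, 0]
    - [0, 0, 0, 0]
    - [0, 0, 0, 0]
    - [0, 0, 0, 0]
    - [0, 0, 0, 0]

```text
clock: 9.03
tool_pos: [0.472, -0.0144, 0.1036]
tool_rot: [[0.892, 0.453, 0.0], [0.453, -0.892, -0.0], [0.0, 0.0, -1.0]]
force: [-2.1, 0.1, 4.6]
gripper_width: 0.0226
grip_force: 59.5
```

Emit:
servo_tool:
  steps:
    - [0, 0, -0.1, 0]
    - [0, 0, -0.2, 0]
    - [0, 0, -0.2, 0]
    - [0, 0, -0.3, 0]
    - [0, 0, -0.4, 0]

```text
clock: 9.45
tool_pos: [0.4719, -0.0145, 0.1153]
tool_rot: [[0.892, 0.453, -0.0], [0.453, -0.892, 0.0], [-0.0, -0.0, -1.0]]
force: [0.6, 0.2, -2.6]
gripper_width: 0.0224
grip_force: 59.4
```

Emit:
servo_tool:
  steps:
    - [0, 0, -1, 0]
    - [0, 0, -1.5, 0]
    - [0, 0, -2, 0]
    - [0, 0, -1, 0]
    - [0, 0, 0, 0]

```text
clock: 9.87
tool_pos: [0.4739, -0.0143, 0.1731]
tool_rot: [[0.892, 0.452, 0.005], [0.452, -0.892, -0.0], [0.005, 0.003, -1.0]]
force: [0.3, -0.3, -3.2]
gripper_width: 0.0231
grip_force: 59.3
```

Emit:
servo_tool:
  steps:
    - [-0.5, 1.4, 0, 0]
    - [-1, 2.7, 0, 0]
    - [-1.3, 3.5, 0, 0]
    - [-1.4, 3.8, 0, 0]
    - [-1.4, 3.8, 0, 0]

```text
clock: 10.28
tool_pos: [0.4904, -0.1766, 0.1698]
tool_rot: [[0.891, 0.454, -0.001], [0.454, -0.891, 0.0], [-0.001, -0.0, -1.0]]
force: [1.9, 0.4, -3.3]
gripper_width: 0.0228
grip_force: 59.2
```

Emit:
servo_tool:
  steps:
    - [-1.3, 3.5, 0, 0]
    - [-1.2, 3, 0, 0]
    - [-0.7, 2.0, 0, 0]
    - [0, 0, 0, 0]
    - [0, 0, 0, 0]

```text
clock: 10.7
tool_pos: [0.5, -0.2669, 0.1693]
tool_rot: [[0.893, 0.45, -0.001], [0.45, -0.893, 0.0], [-0.001, -0.001, -1.0]]
force: [-0.0, 0.8, -2.5]
gripper_width: 0.0229
grip_force: 59.3
```

Emit:
servo_tool:
  steps:
    - [0, 0, 1.5, 0]
    - [0, 0, 2.5, 0]
    - [0, 0, 2.5, 0]
    - [0, 0, 1.5, 0]
    - [0, 0, 1, 0]

```text
clock: 11.12
tool_pos: [0.4996, -0.2632, 0.078]
tool_rot: [[0.891, 0.455, -0.003], [0.455, -0.891, 0.002], [-0.002, -0.003, -1.0]]
force: [-0.6, -0.2, -2.3]
gripper_width: 0.0224
grip_force: 59.4
```

Emit:
servo_tool:
  steps:
    - [0, 0, 0.5, 0]
    - [0, 0, 0.4, 0]
    - [0, 0, 0.3, 0]
    - [0, 0, 0, 0]
    - [0, 0, 0, 0]

```text
clock: 11.53
tool_pos: [0.5013, -0.2657, 0.0691]
tool_rot: [[0.892, 0.453, 0.001], [0.453, -0.892, -0.0], [0.001, 0.001, -1.0]]
force: [1.2, -0.2, -2.9]
gripper_width: 0.0227
grip_force: 59.4
```

9 mm left to the pad, so I lower in small steps until contact.

Emit:
servo_tool:
  steps:
    - [0, 0, 0.25, 0]
    - [0, 0, 0.25, 0]
    - [0, 0, 0.2, 0]
    - [0, 0, 0.1, 0]
    - [0, 0, 0, 0]

```text
clock: 11.95
tool_pos: [0.5006, -0.2655, 0.0601]
tool_rot: [[0.892, 0.453, -0.0], [0.453, -0.892, 0.0], [-0.0, -0.0, -1.0]]
force: [-0.3, 0.1, -3.5]
gripper_width: 0.0227
grip_force: 59.4
```

Emit:
servo_tool:
  steps:
    - [0, 0, 0.05, 0]
    - [0, 0, 0.05, 0]
    - [0, 0, 0, 0]
    - [0, 0, 0, 0]

```text
clock: 12.28
tool_pos: [0.5009, -0.2656, 0.0597]
tool_rot: [[0.892, 0.453, 0.0], [0.453, -0.892, -0.0], [0.0, 0.0, -1.0]]
force: [-1.0, 0.4, 2.3]
gripper_width: 0.0229
grip_force: 59.7
```

```bash
python3 - <<'E'
from h import *
o=[]
for n,(y,x) in(('scene',(80,215)),('side',(80,285))):
    o.append(cv2.resize(grab(n)['color'][y:y+140,x:x+130,::-1],None,fx=3,fy=3,interpolation=cv2.INTER_CUBIC))
cv2.imwrite('pics/c3.png',np.hstack(o))
E
```

```text
(no output)
```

View pics/c3.png

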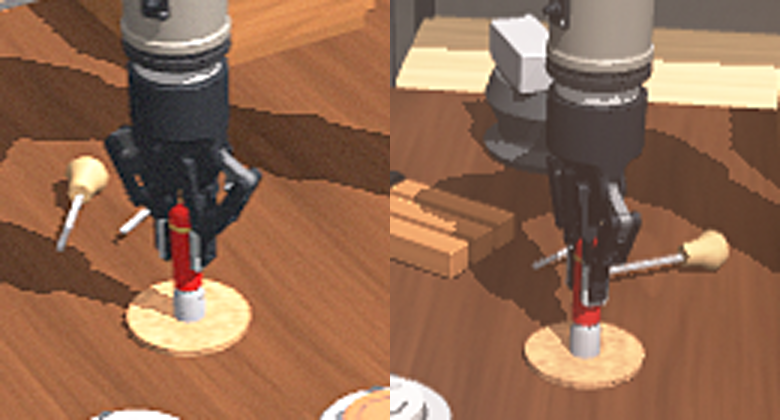

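The die stands on the pad, near its centre (left crop at (190,312), right at (585,350)), and the force shows contact. Release slowly and retreat straight up.

Emit:
servo_tool:
  steps:
    - [0, 0, 0, 0]
    - [0, 0, 0, 0]
    - [0, 0, 0, 0]
    - [0, 0, 0, 0]
  grip: 3.2

```text
clock: 12.72
tool_pos: [0.501, -0.2657, 0.0594]
tool_rot: [[0.892, 0.453, 0.0], [0.453, -0.892, -0.0], [0.0, 0.0, -1.0]]
force: [0.5, 0.4, -0.5]
gripper_width: 0.0319
grip_force: 0.0
```

Emit:
servo_tool:
  steps:
    - [0, 0, 0, 0]
    - [0, 0, 0, 0]
    - [0, 0, 0, 0]
    - [0, 0, 0, 0]
    - [0, 0, 0, 0]
  grip: 7

```text
clock: 13.13
tool_pos: [0.5008, -0.2656, 0.0594]
tool_rot: [[0.892, 0.453, 0.0], [0.453, -0.892, -0.0], [0.0, 0.0, -1.0]]
force: [-0.5, -0.1, 0.4]
gripper_width: 0.0703
grip_force: 0.0
```

Emit:
servo_tool:
  steps:
    - [0, 0, -0.5, 0]
    - [0, 0, -1.5, 0]
    - [0, 0, -2.5, 0]
    - [0, 0, -3, 0]
    - [0, 0, -3, 0]

```text
clock: 13.55
tool_pos: [0.5003, -0.2653, 0.1655]
tool_rot: [[0.892, 0.453, -0.001], [0.453, -0.892, 0.001], [-0.001, -0.001, -1.0]]
force: [0.6, -0.1, -0.1]
gripper_width: 0.07
grip_force: 0.0
```

Emit:
servo_tool:
  steps:
    - [0, 0, -2.5, 0]
    - [0, 0, -1.5, 0]
    - [0, 0, -0.5, 0]
    - [0, 0, 0, 0]
    - [0, 0, 0, 0]

```text
clock: 13.97
tool_pos: [0.5003, -0.2655, 0.2087]
tool_rot: [[0.892, 0.453, -0.001], [0.453, -0.892, 0.0], [-0.001, -0.001, -1.0]]
force: [0.2, -0.2, -0.8]
gripper_width: 0.0698
grip_force: 0.0
```

```bash
python3 - <<'E'
from h import *
o=[]
for n,(y,x) in(('scene',(100,215)),('side',(100,285))):
    d=grab(n);P=pts(d);m=(P[...,2]>.012)&(P[...,2]<.115)&(np.hypot(P[...,0]-.501,P[...,1]+.266)<.04);q=P[m]
    lo,hi=q[q[:,2]<.04],q[q[:,2]>.07];print(n,q[:,2].max(),lo[:,:2].mean(0),hi[:,:2].mean(0))
    o.append(cv2.resize(d['color'][y:y+140,x:x+130,::-1],None,fx=3,fy=3,interpolation=cv2.INTER_CUBIC))
cv2.imwrite('pics/c4.png',np.hstack(o))
E
```

```text
scene 0.11104603606399466 [ 0.50396252 -0.25922257] [ 0.50289338 -0.25967638]
side 0.10891822995541134 [ 0.49978295 -0.25679385] [ 0.49976186 -0.25846944]
```

View pics/c4.png

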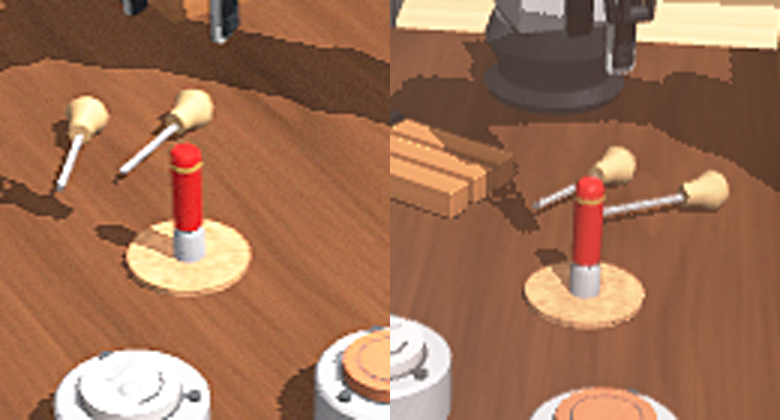

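The red die stands upright at the pad's centre (left crop (188,250), right (587,290)) and the gripper is clear above it.

```bash
python3 -c "
from bench import job_done
print(job_done())"
```

```text
the job is handed in; nothing more can be done
None
```

I pressed the large red die upright inside the scribed circle until the blank had sunk about 5 mm, held it for just over a second, lifted it straight off, stood it upright on the cork pad and handed the job in at about 14 s; no verdict came back.

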